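Sweep the loose nuts into the sweepings pan

TASK

Clear the table: with your fingertips, gently sweep the three loose hexagon nuts along the table top into the sheet-steel sweepings pan through its open front, so that each lies wholly inside it. Push them only, without pinching or lifting any, and leave everything else on the table where it is.

Things in the scene. Friction and masses are not known exactly. Their poses are not given: they have to be found in the camera images.
- sweepings_pan: sweepings pan of bent sheet steel, like a square dustpan, bolted to the table (cannot move). Origin: centre of its underside; own +x runs from the open mouth to the back wall. Inner faces: sides at y = -85 and +85 mm (walls 3 mm thick, from x = -62 mm), back at x = +70 mm; walls 38 mm high. Floor 2 mm thick. Outside, flanges with 7 mm bolt heads reach y = -105/+105 mm, a handle loop x = +99 mm.
- pan_mouth (a point): middle of the pan's front edge, at own x = -70 mm of the pan, on the table. The mouth is 170 mm wide, open on top, and looks roughly to the robot's right (world -y), turned up to 0.3 rad either way. The floor tapers from 2 mm at x = -54 mm down to nothing at this edge, so a pushed nut slides in over it. Axes as the pan's.
- round_tube: bystander: short dark offcut of round steel tube standing on end among the nuts, 42 mm diameter, 48 mm high. Origin: centre of its foot. Can stand in the way of a nut.
- tube_on_plate: bystander: work piece, a stub of 57 mm tube on a 104x101x6 mm square plate, 57 mm high in all, standing at the right of the nuts. Origin: centre of the plate's underside; own x and y along the plate's sides.
- copper_nozzle: bystander: copper gas nozzle lying on its side beyond the nuts, 68 mm long along own y, 25 mm thick. Origin: middle of its underside.
- welding_pliers: bystander: pliers with red grips lying beyond the nuts, towards the back of the table, 199 mm long along own y, 58 mm wide, 18 mm high. Origin: middle of the underside.
- mig_torch: bystander, fixed: black welding torch with a bent copper neck lying along the front edge of the table with its lead, 272 mm long along own y, 85 mm wide, 37 mm high. Origin: middle of its underside.
- hex_nut_a: loose hexagon nut lying flat, 27 mm across flats, 31 mm across corners, 15 mm high, 40 to 85 g, bare steel; one of three to be swept. Origin: centre of its underside; z up along its axis.
- hex_nut_b: loose hexagon nut lying flat, 27 mm across flats, 31 mm across corners, 15 mm high, 40 to 85 g, bare steel; one of three to be swept. Origin: centre of its underside; z up along its axis.
- hex_nut_c: loose hexagon nut lying flat, 27 mm across flats, 31 mm across corners, 15 mm high, 40 to 85 g, bare steel; one of three to be swept. Origin: centre of its underside; z up along its axis.

How it is judged:
At the end, for the whole second after the job is handed in: All three nuts lie at rest in the pan: each nut's origin is more than 16 mm behind the front edge (own x of the pan over -54 mm), between the walls, less than 25 mm above the table and slower than 20 mm/s; the tube, the work piece, the nozzle and the pliers are within 20 mm of where they began (x of hex_nut_a in the frame of sweepings_pan between -0.054 and 0.07 m and y of hex_nut_a in the frame of sweepings_pan between -0.085 and 0.085 m and height (world z) of each of hex_nut_a, hex_nut_b, hex_nut_c below 0.025 m and linear speed of each of hex_nut_a, hex_nut_b, hex_nut_c below 0.02 m/s and x of hex_nut_b in the frame of sweepings_pan between -0.054 and 0.07 m and y of hex_nut_b in the frame of sweepings_pan between -0.085 and 0.085 m and x of hex_nut_c in the frame of sweepings_pan between -0.054 and 0.07 m and y of hex_nut_c in the frame of sweepings_pan between -0.085 and 0.085 m and distance of each of round_tube, tube_on_plate, copper_nozzle, welding_pliers from where it was at the start of the episode below 0.02 m); the robot touches nothing.
It fails at once if a nut is lifted (its origin more than 30 mm above the table) (height (world z) of any of hex_nut_a, hex_nut_b, hex_nut_c above 0.03 m).
It fails at once if a nut is pinched or pressed hard (more than 20 N from the fingers) (contact force between the fingers and hex_nut_a above 20 N or contact force between the fingers and hex_nut_b above 20 N or contact force between the fingers and hex_nut_c above 20 N).
It fails at once if the tube, the work piece, the nozzle or the pliers are shifted by more than 20 mm (distance of any of round_tube, tube_on_plate, copper_nozzle, welding_pliers from where it was at the start of the episode above 0.02 m).
It also fails if it takes over 72 s, if anything falls off the work surface, if the arm or the gripper's body presses on something with over 40 N, if the wrist force passes 120 N, or if a joint passes its speed limit or range.

ROBOT

A 7-joint arm with a two-finger parallel gripper is mounted at the origin on a cart in front of the work surface, level with it; the furniture and walls round the work are solid. World frame = base frame: x ahead of the robot, y to its left, z up, the work surface at z = 0. Lengths are in m, angles in rad, forces in N, time in s.
With the tool pointing down it reaches from about 0.35 to 0.9 m from the base axis. Payload 8.1 kg.
Tool frame: the origin (TCP) lies on the centre line of the jaws, within the pads' length; the fingertips stand 19 mm ahead of it and the grasp point (between the pads) is the TCP; z points along the fingers, y is the direction in which the jaws open and shut (so a half turn about z gives the same grasp; the last joint's range is limited). The gripper opens to 92 mm and grips with 3 to 60 N. Pads are 19 mm wide; open, the fingers measure 130 mm over their backs; the gripper's body (75 mm by 190 mm) begins 47 mm behind the grasp point.
Start: joints at [1.06, 0.434, 0.025, 1.573, -0.012, 1.134, -0.075], TCP at [0.248, -0.574, 0.246] pointing down, gripper open.
Joint ranges: [-2.62, 2.62], [-0.44, 2.09], [-1.27, 1.32], [0.08, 2.57], [-1.32, 4.46], [0.12, 2], [-2.74, 2.74]. Speed limits (rad/s): [2.22, 2.22, 3.01, 3.01, 3.14, 3.14, 3.14].

INTERFACE

Orientations are given as a rotation vector (axis times angle).
In Python, from cell import monitor, imaging, workorder, outline_of gives the robot as it stands.
- The arm moves only by the tool move_arm, never from a script. Its argument "series" is a list of rows, each a list of 6 numbers: the shift along the world's x, y, z in cm, then the turn, a rotation vector about the world's x, y, z in degrees. A call has 1 to 8 rows; each row shifts and turns the commanded pose from where the row before left it; what a row does not reach is not made up. A row lasts 1/10 s, in which the tool goes at most 50 mm and 8.59 degrees, less where a joint would pass 70% of its speed; a pose out of reach is approached as far as the arm can. A call with a gripper value outside its range is refused whole. "grip" is the opening, from 0 (shut) to 1 (fully open), set as the call begins (left out, the last holds). The fingers move at their own pace and stop on an object; "force" is the grip in N (left out, the last holds). Time passes only in rows, so rows that do not move let the fingers close. It gives the time, the measured TCP pose, the force and the opening at its end, in the units of the state.
- monitor.observe(): the state, without advancing time (a new reading comes with each control period).
- imaging.get_image(name): name is "scene" or "top"; returns a dict with "color" (400x640x3 uint8, red, green, blue), "fx", "fy", "cx", "cy" (pixels), "rvec" (rotation vector, rad) and "tvec" (3), from world to camera coordinates, as OpenCV has them. Camera axes: x right, y down, z forward; pixel columns grow to the right and rows downward; lengths in m; the calibration is good to about 2 mm. A picture is of the moment at which its call begins. There is no depth.
- workorder.sign_off(): hands the job in, once; it reports no verdict.
Trained networks look in the newest picture that a camera, given by its name, has taken for a name from the list of things; names that differ only in an ending like _2 or _b are one class to them, and where a whole thing is asked for, a point or a joint stands for the part that bears it (a point fixed in the world has none). Each returns a list of dicts, best first, with "p" (0 to 1); they miss things now and then, are a little off and sometimes report something else, mostly with a low value. They report only what shows in the picture. A call takes as long as a camera call.
- outline_of(camera, thing): "mask" (400x640 bool, what is visible of it) and "rect" ([left, top, width, height] in pixels, round what is visible of it).
The state is a dict: "clock": time; "joints": joint angles; "dq": joint speeds; "joint_efforts": joint torques, N m; "position": TCP position; "ee_rot": TCP orientation; "force": force on the tool from outside, world axes, zero at the start; "ft_torque": the same for the moment, N m; "width": opening from 0.0 (shut) to 1.0 (fully open).
Only numpy, scipy, OpenCV 4.12 (cv2) and the standard library are available. Lean on these libraries where they do the work, as an engineer would, in place of code of your own. Each camera call takes 0.05 s, during which the arm holds its last target. There are 200 camera calls.

## Working session

There is one attempt and no reset: what is moved stays moved. The work goes in short steps, Python scripts to look and compute and a tool call to move; the robot and the scene stay as the last step left them, time stands still between calls to the robot, and variables do not carry over. Pictures are saved under pics/ and viewed, about 8 in all and at most 12, crops included, and the job is handed in when it is done.

Besides the shell and the picture viewer there is one more tool, called as name(argument=value, ...) on one line, values as JSON. move_arm: Moves the arm, as the interface text tells. Its arguments: {"type":"object","properties":{"series":{"type":"array"},"grip":{"type":"number"},"force":{"type":"number"}},"required":["series"]}

```bash
mkdir -p pics; cat > h.py <<'E'
import numpy as np, cv2
from cell import monitor, imaging, workorder, outline_of
def ray(im,u,v,z):
    R,_=cv2.Rodrigues(np.array(im['rvec'],float)); t=np.array(im['tvec'],float).ravel()
    d=R.T@np.array([(u-im['cx'])/im['fx'],(v-im['cy'])/im['fy'],1]); c=-R.T@t
    return c+d*(z-c[2])/d[2]
def proj(im,P):
    K=np.array([[im['fx'],0,im['cx']],[0,im['fy'],im['cy']],[0,0,1]],float)
    return cv2.projectPoints(np.array(P,float).reshape(-1,1,3),np.array(im['rvec'],float),np.array(im['tvec'],float),K,None)[0].reshape(-1,2)
def save(im,n,s=1.25):
    cv2.imwrite('pics/'+n,cv2.resize(im['color'][:,:,::-1],None,fx=s,fy=s))
E
python3 - <<'E'
from h import *
t=imaging.get_image('top'); s=imaging.get_image('scene')
save(t,'t0.png'); save(s,'s0.png')
for cam,im in(('top',t),('scene',s)):
  R,_=cv2.Rodrigues(np.array(im['rvec'],float)); print(cam,-R.T@np.array(im['tvec']),im['fx'])
for n,z in(('hex_nut_a',.008),('round_tube',.048),('tube_on_plate',.006),('copper_nozzle',.012),('welding_pliers',.01),('sweepings_pan',.0),('mig_torch',.02)):
  for o in outline_of('top',n):
    v,u=np.nonzero(o['mask']); 
    print(n,round(o['p'],2),o['rect'],(u.mean().round(1),v.mean().round(1)),ray(t,u.mean(),v.mean(),z).round(3))
print(monitor.observe())
E
```

```text
top [0.46500186 0.06014977 1.05243213] 366.213487223153
scene [ 0.16264437 -0.40063587  0.67454201] 373.3172926658103
hex_nut_a 0.74 [258.4, 174.7, 23.3, 16.7] (np.float64(269.8), np.float64(182.5)) [0.595 0.183 0.008]
hex_nut_a 0.61 [268.1, 214.4, 8.5, 10.1] (np.float64(271.7), np.float64(219.6)) [0.489 0.173 0.008]
hex_nut_a 0.43 [310.1, 202.7, 12.5, 7.9] (np.float64(316.2), np.float64(206.6)) [0.529 0.048 0.008]
round_tube 0.57 [260.2, 173.5, 17.6, 17.1] (np.float64(269.6), np.float64(182.1)) [0.591 0.179 0.048]
round_tube 0.43 [265.3, 216.1, 9.7, 8.8] (np.float64(271.4), np.float64(219.7)) [0.487 0.17  0.048]
tube_on_plate 0.18 [260.7, 172.4, 18.6, 18.3] (np.float64(269.7), np.float64(182.2)) [0.596 0.183 0.006]
copper_nozzle 0.71 [322.5, 146.8, 19.4, 19.9] (np.float64(330.3), np.float64(158.7)) [0.668 0.011 0.012]
welding_pliers 0.79 [234.3, 134.6, 65.2, 17.9] (np.float64(269.8), np.float64(144.6)) [0.704 0.186 0.01 ]
sweepings_pan 0.7 [161.2, 172.0, 70.0, 78.2] (np.float64(196.5), np.float64(209.0)) [0.514 0.39  0.   ]
mig_torch 0.64 [310.3, 240.4, 92.7, 35.0] (np.float64(353.9), np.float64(263.9)) [ 0.371 -0.061  0.02 ]
{'clock': 0.45, 'joints': array([ 1.06040931,  0.43454688,  0.02501363,  1.57328514, -0.01161716,
        1.13400822, -0.07510771]), 'dq': array([ 0.00074522, -0.00318297,  0.00095311, -0.00062288, -0.00046772,
        0.0005027 ,  0.00178364]), 'joint_efforts': array([-1.69057323e-03, -6.67050934e+01,  9.82375145e-01, -3.14496410e+01,
       -6.07033423e-02,  3.46553139e-02,  1.43667921e-04]), 'position': array([ 0.24781662, -0.57372992,  0.24567985]), 'ee_rot': array([-3.07645731e+00, -6.35927668e-01,  5.00743064e-05]), 'force': array([0.07436929, 0.69720957, 0.50364612]), 'ft_torque': array([-0.01038415, -0.00447206,  0.0617164 ]), 'width': 1.0001393292714948}
```

View pics/t0.png

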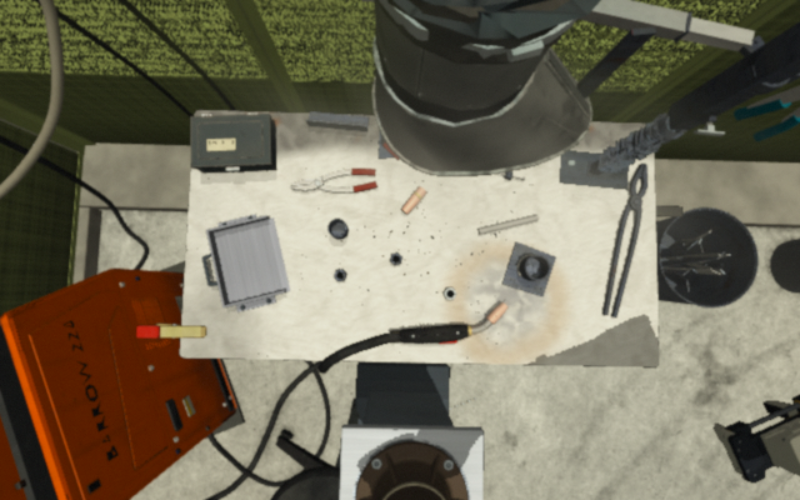

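View pics/s0.png

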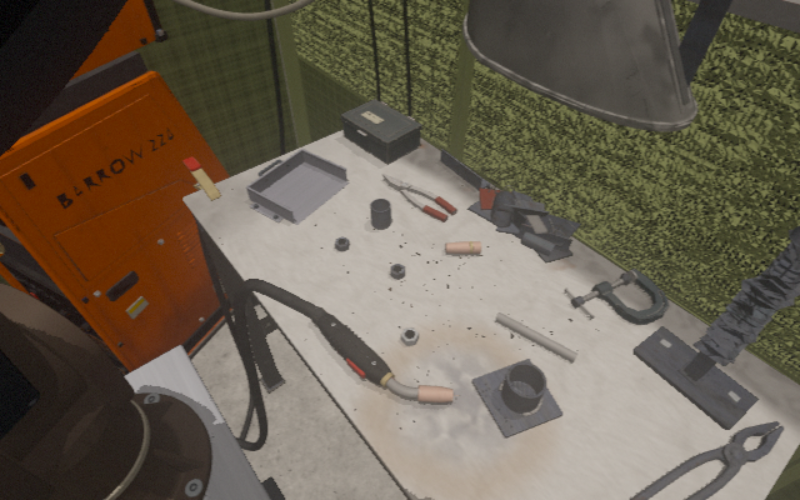

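```bash
python3 - <<'E'
from h import *
t=imaging.get_image('top'); s=imaging.get_image('scene')
cv2.imwrite('pics/t1.png',cv2.resize(t['color'][160:260,155:375,::-1],None,fx=3.6,fy=3.6,interpolation=cv2.INTER_CUBIC))
o=outline_of('top','sweepings_pan')[0]
print(cv2.minAreaRect(np.argwhere(o['mask'])[:,::-1].astype(np.float32)))
for o in outline_of('scene','hex_nut_a'):
    v,u=np.nonzero(o['mask']); print('nut',round(o['p'],2),(u.mean().round(1),v.mean().round(1)),ray(s,u.mean(),v.mean(),.008).round(3))
for n,z in(('round_tube',.024),('tube_on_plate',.01)):
  for o in outline_of('scene',n)[:2]:
    v,u=np.nonzero(o['mask']); print(n,round(o['p'],2),(u.mean().round(1),v.mean().round(1)),ray(s,u.mean(),v.mean(),z).round(3))
print('c',ray(t,359.2,234.4,.008).round(3))
E
```

```text
Traceback (most recent call last):
IndexError: list index out of range
```

View pics/t1.png

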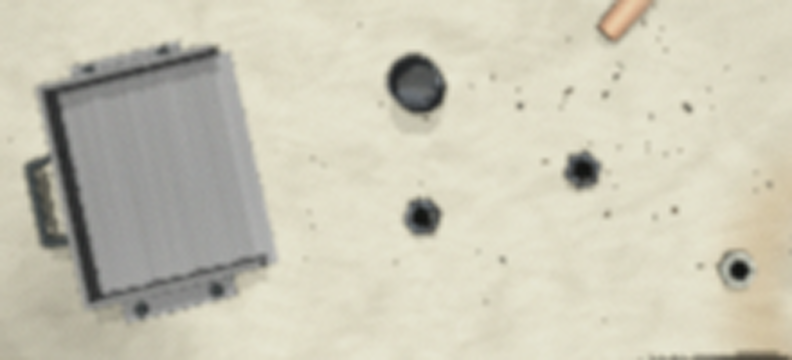

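The crop shows the nuts at crop pixels a (422,216), b (582,170) and c (737,268), and the tube at (417,82). The pan's front edge runs from about (232,56) to (274,260).

```bash
python3 - <<'E'
from h import *
t=imaging.get_image('top'); s=imaging.get_image('scene')
f=lambda u,v,z: ray(t,155+(u+.5)/3.6-.5,160+(v+.5)/3.6-.5,z)
N=[f(*p,.010) for p in((422,216),(582,170),(737,268))]
for p in N: print('nut',p.round(4), proj(s,p)*1.25)
print('tube top',f(417,82,.048).round(3))
A=f(232,56,.0);B=f(274,260,.0)
print('front',A.round(3),B.round(3),np.linalg.norm(A-B))
ax=np.array([-(A-B)[1],(A-B)[0]]);ax/=np.linalg.norm(ax); print('axis',ax,np.degrees(np.arctan2(ax[1],ax[0])))
m=(A+B)[:2]/2
print('mouth',m,'back inner',f(48,92,.038).round(3),f(92,300,.038).round(3))
for p in N: 
  d=p[:2]-m; print('pan x,y of nut',d@ax-.07, d@np.array([-ax[1],ax[0]]))
for n,z in(('hex_nut_a',.008),('round_tube',.024)):
 for o in outline_of('scene',n):
    v,u=np.nonzero(o['mask']); print(n,round(o['p'],2),(u.mean().round(1)*1.25,v.mean().round(1)*1.25),ray(s,u.mean(),v.mean(),z).round(3))
E
```

```text
nut [0.4885 0.1728 0.01  ] [[340.87227023 242.55192017]]
nut [0.528  0.0476 0.01  ] [[395.96816225 269.69299599]]
nut [ 0.4537 -0.0765  0.01  ] [[408.61571156 334.24493834]]
tube top [0.59  0.176 0.048]
front [0.613 0.33  0.   ] [0.451 0.29  0.   ] 0.16693767159894107
axis [-0.24392828  0.96979327] 104.11850737679248
mouth [0.53207078 0.30987086] back inner [0.576 0.46  0.038] [0.418 0.417 0.038]
pan x,y of nut -0.1923560240598601 0.0756530287265629
pan x,y of nut -0.32334863291626986 0.06789054402890399
pan x,y of nut -0.42560034236309935 0.17021086668136223
hex_nut_a 0.5 (np.float64(396.625), np.float64(270.875)) [0.528 0.046 0.008]
round_tube 0.61 (np.float64(379.75), np.float64(213.5)) [0.592 0.179 0.024]
```

move_arm(series=[[1.5,4.3,0,0,0,4.2],[1.5,4.3,0,0,0,4.2],[1.5,4.3,0,0,0,4.2],[1.5,4.3,0,0,0,4.2],[1.5,4.3,0,0,0,4.2],[1.5,4.3,0,0,0,4.2],[1.5,4.3,0,0,0,4.2],[1.5,4.3,0,0,0,4.2]], grip=0.15)

```text
clock: 1.6
position: [0.3682, -0.2281, 0.2461]
ee_rot: [2.758, 1.502, 0.0]
force: [1.1, 0.1, 0.3]
width: 0.354
```

move_arm(series=[[1.5,4.3,0,0,0,4.2],[1.5,4.3,0,0,0,4.2],[1.5,4.3,0,0,0,4.2],[1.5,4.3,0,0,0,4.2],[1.5,4.3,0,0,0,4.2],[1.5,4.3,0,0,0,4.2],[1.5,4.3,0,0,0,4.2],[1.5,4.3,0,0,0,4.2]])

```text
clock: 2.4
position: [0.4883, 0.1159, 0.246]
ee_rot: [2.207, 2.235, 0.001]
force: [0.3, -0.7, 0.6]
width: 0.146
```

move_arm(series=[[0,0,-4.5,0,0,-0.7],[0,0,-4.5,0,0,0],[0,0,-4.5,0,0,0],[0,0,-4.5,0,0,0],[0,0,-2.5,0,0,0],[0,0,-1.6,0,0,0],[0,0,0,0,0,0]])

```text
clock: 3.1
position: [0.4865, 0.1138, 0.0228]
ee_rot: [-2.223, -2.218, 0.005]
force: [0.1, -0.7, -0.7]
width: 0.147
```

move_arm(series=[[0,0.7,0,0,0,0],[0,0.7,0,0,0,0],[0,0.7,0,0,0,0],[0,0.7,0,0,0,0],[0,0.5,0,0,0,0],[0,0.5,0,0,0,0],[0,0.7,0,0,0,0],[0,0.7,0,0,0,0]])

```text
clock: 3.9
position: [0.4878, 0.1666, 0.0248]
ee_rot: [2.224, 2.218, -0.0]
force: [0.1, -1.1, -0.2]
width: 0.153
```

move_arm(series=[[0,0.9,0,0,0,0],[0,0.9,0,0,0,0],[0,0.9,0,0,0,0],[0,0.9,0,0,0,0],[0,0.9,0,0,0,0],[0,0.9,0,0,0,0],[0,0.9,0,0,0,0],[0,0.5,0,0,0,0]])

```text
clock: 4.7
position: [0.4878, 0.2355, 0.0248]
ee_rot: [-2.223, -2.219, -0.001]
force: [-0.3, -0.1, 0.9]
width: 0.15
```

```bash
python3 - <<'E'
from h import *
s=imaging.get_image('scene')
cv2.imwrite('pics/s1.png',cv2.resize(s['color'][90:290,160:460,::-1],None,fx=2.6,fy=2.6,interpolation=cv2.INTER_CUBIC))
E
```

```text
(no output)
```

View pics/s1.png

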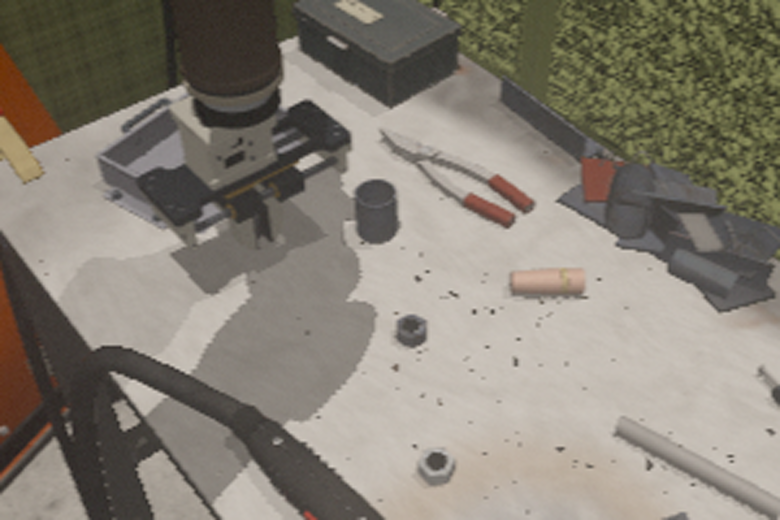

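The gripper (tips at crop (262,240)) hides nut a, which is not left behind. Nuts b (411,330) and c (436,465) and the tube (377,210) are unmoved. I'll continue.

move_arm(series=[[0,0.9,0,0,0,0],[0,0.9,0,0,0,0],[0,0.9,0,0,0,0],[0,0.9,0,0,0,0],[0,0.9,0,0,0,0],[0,0.9,0,0,0,0],[0,0.9,0,0,0,0],[0,0.9,0,0,0,0]])

```text
clock: 5.55
position: [0.4878, 0.3071, 0.0247]
ee_rot: [-2.224, -2.219, -0.0]
force: [-0.1, -0.2, 0.6]
width: 0.152
```

move_arm(series=[[0,0.9,0,0,0,0],[0,0.9,0,0,0,0],[0,0.9,0,0,0,0],[0,0.9,0,0,0,0],[0,0.9,0,0,0,0],[0,0.9,0,0,0,0],[0,0.9,0,0,0,0],[0,0.5,0,0,0,0]])

```text
clock: 6.35
position: [0.4876, 0.3755, 0.0248]
ee_rot: [-2.223, -2.219, -0.001]
force: [-0.4, -0.5, 0.0]
width: 0.15
```

move_arm(series=[[0,-1,0,0,0,0],[0,-2,0,0,0,0],[0,-2,2,0,0,0],[0,-3,3,0,0,0],[0,-4,3,0,0,0],[0.5,-4.5,0,0,0,0],[0.5,-4.5,0,0,0,0],[0.5,-4.5,0,0,0,0]])

```text
clock: 7.15
position: [0.5026, 0.1161, 0.1051]
ee_rot: [2.224, 2.217, -0.0]
force: [1.3, -0.3, 0.9]
width: 0.152
```

```bash
python3 - <<'E'
from h import *
t=imaging.get_image('top'); save(t,'t2.png')
s=imaging.get_image('scene')
a=cv2.resize(s['color'][90:290,160:460,::-1],None,fx=2.6,fy=2.6,interpolation=cv2.INTER_CUBIC)
cv2.imwrite('pics/s2.png',a)
E
```

```text
(no output)
```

View pics/s2.png

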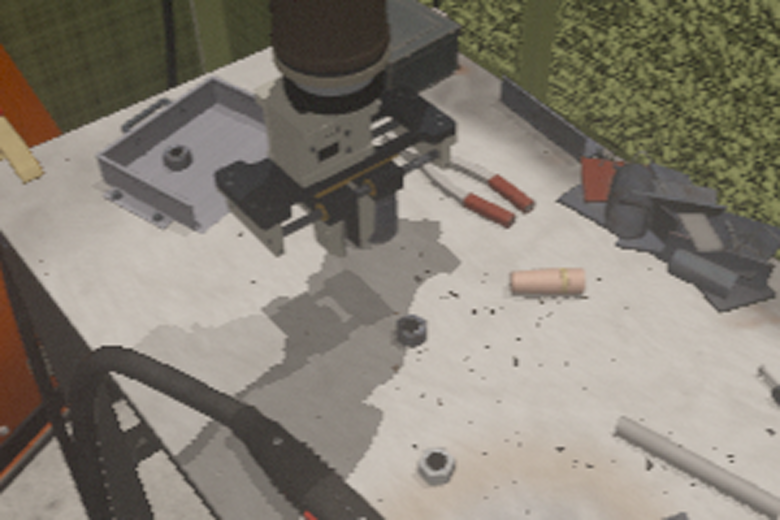

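Nut a lies in the pan at crop (177,157), and the rest is undisturbed. Nut b is next: I start behind it at (0.526, -0.005).

move_arm(series=[[0.6,-4,0,0,0,0],[0.6,-4,0,0,0,0],[0.6,-3,0,0,0,0],[0.5,-1,0,0,0,0],[0,0,-3,0,0,0],[0,0,-3,0,0,0],[0,0,-2,0,0,0],[0,0,0,0,0,0]])

```text
clock: 8.05
position: [0.5237, -0.0005, 0.0225]
ee_rot: [-2.221, -2.217, 0.005]
force: [-0.2, -0.2, -0.6]
width: 0.152
```

move_arm(series=[[0,0.7,0,0,0,0],[0,0.7,0,0,0,0],[0,0.5,0,0,0,0],[0,0.5,0,0,0,0],[0,0.5,0,0,0,0],[0,0.5,0,0,0,0],[0,0.7,0,0,0,0],[0,0.9,0,0,0,0]])

```text
clock: 8.85
position: [0.5259, 0.0494, 0.0247]
ee_rot: [2.225, 2.218, -0.0]
force: [0.2, -1.3, 0.7]
width: 0.155
```

move_arm(series=[[0,0.9,0,0,0,0],[0,0.9,0,0,0,0],[0,0.9,0,0,0,0],[0,0.9,0,0,0,0],[0,0.9,0,0,0,0],[0,0.9,0,0,0,0],[0,0.9,0,0,0,0],[0,0.9,0,0,0,0]])

```text
clock: 9.65
position: [0.5258, 0.122, 0.0247]
ee_rot: [2.224, 2.219, 0.0]
force: [-0.5, -1.2, 0.4]
width: 0.149
```

```bash
python3 - <<'E'
from h import *
s=imaging.get_image('scene')
for n in('hex_nut_a','round_tube'):
 for o in outline_of('scene',n):
  v,u=np.nonzero(o['mask']); print(n,round(o['p'],2),(u.mean().round(1),v.mean().round(1)),o['mask'].sum(),ray(s,u.mean(),v.mean(),.008 if n[0]=='h' else .024).round(3))
a=cv2.resize(s['color'][90:290,160:460,::-1],None,fx=2.6,fy=2.6,interpolation=cv2.INTER_CUBIC)
cv2.imwrite('pics/s3.png',a)
E
```

```text
hex_nut_a 0.43 (np.float64(326.9), np.float64(268.7)) 138 [ 0.453 -0.078  0.008]
```

View pics/s3.png

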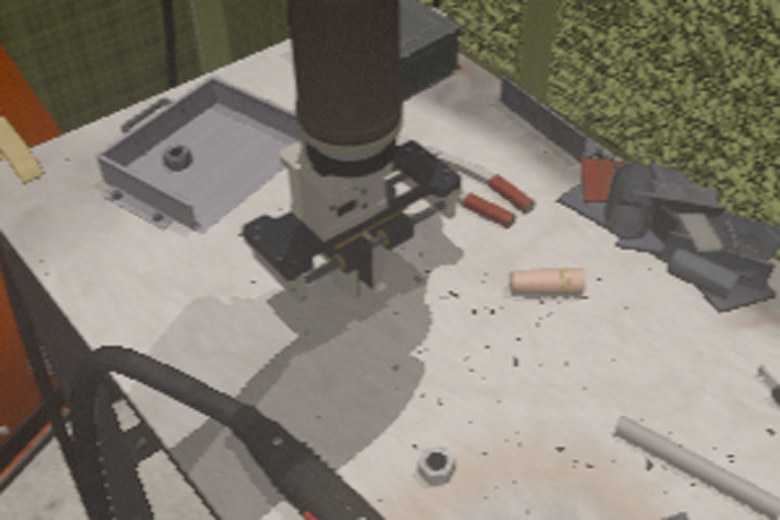

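The gripper hides nut b, which is being pushed and has not been left behind. Nut c (436,465) and the pan nut (177,157) are unchanged. I'll continue.

move_arm(series=[[0,0.9,0,0,0,0],[0,0.9,0,0,0,0],[0,0.9,0,0,0,0],[0,0.9,0,0,0,0],[0,0.9,0,0,0,0],[0,0.9,0,0,0,0],[0,0.9,0,0,0,0],[0,0.9,0,0,0,0]])

```text
clock: 10.6
position: [0.5258, 0.194, 0.0247]
ee_rot: [2.224, 2.219, -0.0]
force: [-0.1, -0.6, -0.6]
width: 0.151
```

move_arm(series=[[0,0.9,0,0,0,0],[0,0.9,0,0,0,0],[0,0.9,0,0,0,0],[0,0.9,0,0,0,0],[0,0.9,0,0,0,0],[0,0.9,0,0,0,0],[0,0.9,0,0,0,0],[0,0.9,0,0,0,0]])

```text
clock: 11.4
position: [0.5259, 0.266, 0.0248]
ee_rot: [2.224, 2.219, 0.0]
force: [-0.0, -0.5, -0.7]
width: 0.151
```

move_arm(series=[[0,0.9,0,0,0,0],[0,0.9,0,0,0,0],[0,0.9,0,0,0,0],[0,0.9,0,0,0,0],[0,0.9,0,0,0,0],[0,0.9,0,0,0,0],[0,0.9,0,0,0,0],[0,0.9,0,0,0,0]])

```text
clock: 12.2
position: [0.5258, 0.338, 0.0247]
ee_rot: [2.224, 2.219, -0.0]
force: [0.2, -0.1, 0.4]
width: 0.146
```

move_arm(series=[[0,-1,0,0,0,0],[0,-2,0,0,0,0],[0,-2,2,0,0,0],[0,-3,3,0,0,0],[-0.5,-4,3,0,0,0],[-1,-4.5,0,0,0,0],[-1,-4.5,0,0,0,0],[-1,-4.5,0,0,0,0]])

```text
clock: 13.0
position: [0.4901, 0.0797, 0.1048]
ee_rot: [2.224, 2.217, -0.0]
force: [1.4, -0.7, 0.5]
width: 0.15
```

move_arm(series=[[-1,-4,0,0,0,0],[-1,-4,0,0,0,-1],[-1,-4,0,0,0,-1],[-0.5,-4,0,0,0,-1],[-0.5,-4,0,0,0,-1],[0,-2,0,0,0,-1],[0,0,0,0,0,0]])

```text
clock: 13.7
position: [0.4496, -0.1419, 0.1045]
ee_rot: [2.326, 2.111, -0.003]
force: [0.0, 0.7, 0.2]
width: 0.149
```

```bash
python3 - <<'E'
from h import *
s=imaging.get_image('scene')
for n in('hex_nut_a','round_tube'):
 for o in outline_of('scene',n):
  v,u=np.nonzero(o['mask']); print(n,round(o['p'],2),(u.mean().round(1),v.mean().round(1)),o['mask'].sum(),ray(s,u.mean(),v.mean(),.008 if n[0]=='h' else .024).round(3))
a=cv2.resize(s['color'][90:290,160:460,::-1],None,fx=2.6,fy=2.6,interpolation=cv2.INTER_CUBIC)
cv2.imwrite('pics/s4.png',a)
E
```

```text
hex_nut_a 0.66 (np.float64(296.0), np.float64(287.6)) 2118 [ 0.376 -0.072  0.008]
hex_nut_a 0.55 (np.float64(226.9), np.float64(150.5)) 87 [0.488 0.398 0.008]
round_tube 0.56 (np.float64(303.4), np.float64(170.6)) 376 [0.592 0.18  0.024]
```

View pics/s4.png

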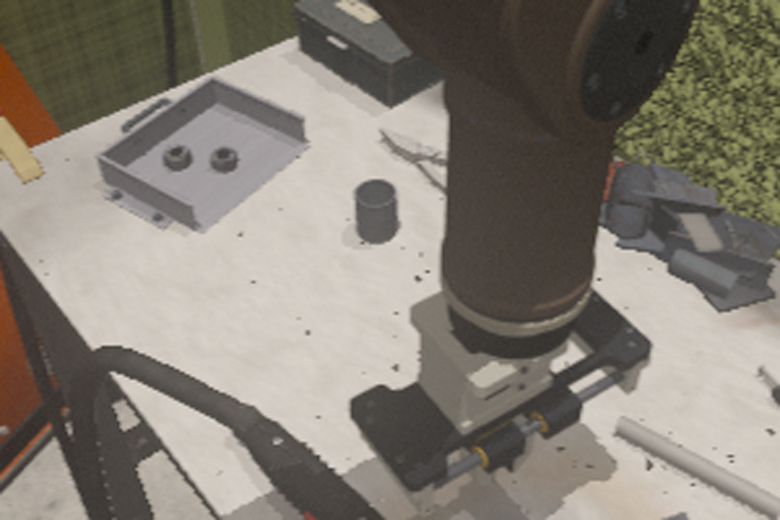

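Nut b is in the pan at crop (223,158) beside nut a (177,157), and the tube is unmoved. Nut c is next.

move_arm(series=[[0.1,1.2,0,0,0,0],[0,0,-3,0,0,0],[0,0,-3,0,0,0],[0,0,-2,0,0,0],[0,0,0,0,0,0]])

```text
clock: 14.35
position: [0.4505, -0.1231, 0.0227]
ee_rot: [-2.312, -2.121, 0.003]
force: [-0.1, 0.1, 0.8]
width: 0.149
```

move_arm(series=[[0.05,0.7,0,0,0,0],[0.05,0.7,0,0,0,0],[0.04,0.5,0,0,0,0],[0.04,0.5,0,0,0,0],[0.04,0.5,0,0,0,0],[0.04,0.5,0,0,0,0],[0.05,0.7,0,0,0,0],[0.07,0.9,0,0,0,0]])

```text
clock: 15.15
position: [0.4557, -0.0753, 0.0246]
ee_rot: [2.319, 2.119, -0.0]
force: [-0.4, 0.5, -0.4]
width: 0.148
```

move_arm(series=[[0.07,0.9,0,0,0,0],[0.07,0.9,0,0,0,0],[0.07,0.9,0,0,0,0],[0.07,0.9,0,0,0,0],[0.07,0.9,0,0,0,0],[0.07,0.9,0,0,0,0],[0.07,0.9,0,0,0,0],[0.07,0.9,0,0,0,0]])

```text
clock: 15.95
position: [0.4613, -0.0028, 0.0246]
ee_rot: [2.319, 2.12, 0.0]
force: [-0.8, -0.1, 0.3]
width: 0.148
```

move_arm(series=[[0.07,0.9,0,0,0,0],[0.07,0.9,0,0,0,0],[0.07,0.9,0,0,0,0],[0.07,0.9,0,0,0,0],[0.07,0.9,0,0,0,0],[0.07,0.9,0,0,0,0],[0.07,0.9,0,0,0,0],[0.07,0.9,0,0,0,0]])

```text
clock: 16.75
position: [0.4669, 0.0692, 0.0246]
ee_rot: [2.319, 2.12, -0.0]
force: [0.5, -0.8, -0.2]
width: 0.154
```

```bash
python3 - <<'E'
from h import *
s=imaging.get_image('scene')
a=cv2.resize(s['color'][90:290,160:460,::-1],None,fx=2.6,fy=2.6,interpolation=cv2.INTER_CUBIC)
cv2.imwrite('pics/s5.png',a)
E
```

```text
(no output)
```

View pics/s5.png

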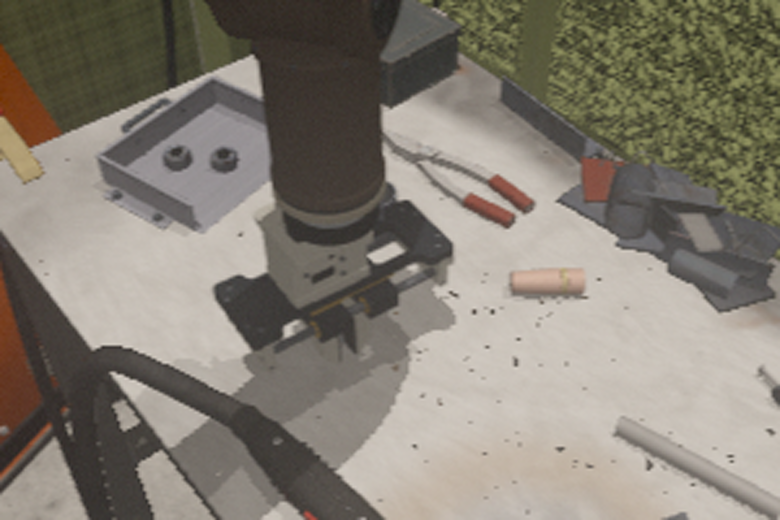

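Nut c is gone from its old place, so it is ahead of the fingers. Both pan nuts are unchanged. Continuing.

move_arm(series=[[0.07,0.9,0,0,0,0],[0.07,0.9,0,0,0,0],[0.07,0.9,0,0,0,0],[0.07,0.9,0,0,0,0],[0.07,0.9,0,0,0,0],[0.07,0.9,0,0,0,0],[0.07,0.9,0,0,0,0],[0.07,0.9,0,0,0,0]])

```text
clock: 17.6
position: [0.4725, 0.1412, 0.0246]
ee_rot: [2.319, 2.12, -0.0]
force: [-0.2, -0.0, -0.1]
width: 0.152
```

move_arm(series=[[0.07,0.9,0,0,0,0],[0.07,0.9,0,0,0,0],[0.07,0.9,0,0,0,0],[0.07,0.9,0,0,0,0],[0.07,0.9,0,0,0,0],[0.07,0.9,0,0,0,0],[0.07,0.9,0,0,0,0],[0.07,0.9,0,0,0,0]])

```text
clock: 18.4
position: [0.4781, 0.2132, 0.0246]
ee_rot: [2.319, 2.12, -0.0]
force: [0.1, -0.3, -0.8]
width: 0.148
```

move_arm(series=[[0.07,0.9,0,0,0,0],[0.07,0.9,0,0,0,0],[0.07,0.9,0,0,0,0],[0.07,0.9,0,0,0,0],[0.07,0.9,0,0,0,0],[0.07,0.9,0,0,0,0],[0.07,0.9,0,0,0,0],[0.07,0.9,0,0,0,0]])

```text
clock: 19.2
position: [0.4837, 0.2852, 0.0246]
ee_rot: [-2.319, -2.12, 0.0]
force: [0.1, -0.7, -0.2]
width: 0.151
```

move_arm(series=[[0.07,0.9,0,0,0,0],[0.07,0.9,0,0,0,0],[0.07,0.9,0,0,0,0],[0,0.5,0,0,0,0],[0,0,0,0,0,0],[0,-0.5,0,0,0,0],[0,-1,0,0,0,0],[0,-2,0,0,0,0]])

```text
clock: 20.0
position: [0.4856, 0.2813, 0.0247]
ee_rot: [-2.317, -2.121, -0.001]
force: [0.7, 0.8, 0.6]
width: 0.153
```

move_arm(series=[[0,-2,2,0,0,0],[0,-3,3,0,0,0],[0,-4,4,0,0,0],[0,-4.5,0,0,0,0],[0,-4.5,0,0,0,0],[-0.5,-4.5,0,0,0,0],[-0.5,-4.5,0,0,0,0],[0,0,0,0,0,0]])

```text
clock: 20.8
position: [0.4737, 0.0074, 0.1095]
ee_rot: [2.329, 2.106, -0.007]
force: [-0.5, 0.7, 0.4]
width: 0.154
```

```bash
python3 - <<'E'
from h import *
t=imaging.get_image('top'); s=imaging.get_image('scene')
a=cv2.resize(s['color'][90:240,180:380,::-1],None,fx=2,fy=2,interpolation=cv2.INTER_CUBIC)
b=cv2.resize(t['color'][135:285,155:355,::-1],None,fx=2,fy=2,interpolation=cv2.INTER_CUBIC)
cv2.imwrite('pics/f.png',np.hstack([a,b]))
for n in('hex_nut_a','round_tube','copper_nozzle','welding_pliers'):
 for o in outline_of('top',n):
  v,u=np.nonzero(o['mask']); p=ray(t,u.mean(),v.mean(),.01 if n[0]!='r' else .048)
  d=p[:2]-[.532,.310]; print(n,round(o['p'],2),(u.mean().round(1),v.mean().round(1)),p.round(3),'pan',(d@[-.244,.970]-.07).round(3),(d@[-.970,-.244]).round(3))
E
```

```text
hex_nut_a 0.68 (np.float64(191.6), np.float64(217.6)) [0.489 0.399 0.01 ] pan 0.027 0.02
hex_nut_a 0.52 (np.float64(204.8), np.float64(204.5)) [0.527 0.364 0.01 ] pan -0.016 -0.008
hex_nut_a 0.46 (np.float64(212.5), np.float64(218.2)) [0.488 0.34  0.01 ] pan -0.03 0.035
round_tube 0.77 (np.float64(269.6), np.float64(182.4)) [0.59  0.178 0.048] pan -0.212 -0.024
copper_nozzle 0.63 (np.float64(330.4), np.float64(159.6)) [0.665 0.01  0.01 ] pan -0.393 -0.056
welding_pliers 0.63 (np.float64(269.3), np.float64(145.0)) [0.703 0.188 0.01 ] pan -0.23 -0.136
welding_pliers 0.24 (np.float64(355.7), np.float64(259.5)) [ 0.382 -0.067  0.01 ] pan -0.399 0.237
```

View pics/f.png

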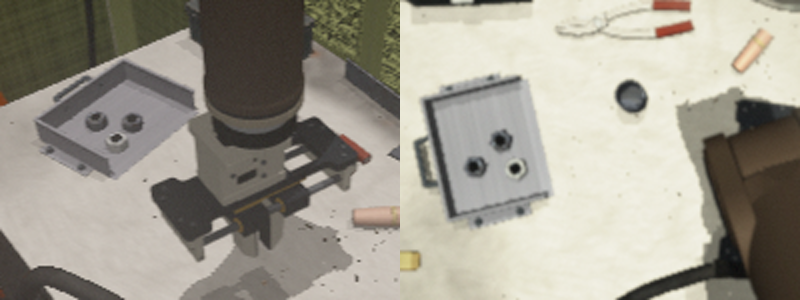

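The last picture shows all three nuts in the pan: left half (96,121), (133,122) and (117,142), right half (475,166), (501,141) and (515,168). The tube, nozzle and pliers have not moved. Handing in.

```bash
python3 -c "
from cell import workorder; print(workorder.sign_off())"
```

```text
the job is handed in; nothing more can be done
None
```

I swept all three nuts into the pan one after another (a, b, c), using the nearly closed fingertips held about 6 mm above the table. I then withdrew the arm and handed the job in at about 21 s of the 72 s allowed.

- **Nuts:** The last top-camera check put them at pan (x, y) = (27, 20), (-16, -8) and (-30, 35) mm. The closest to the mouth is 24 mm past the required -54 mm line.
- **Bystanders:** The tube, nozzle and pliers measured within about 3 mm of where they began. I did not measure the work piece again at the end; no sweep came near it.
- **Forces:** The wrist force stayed under about 2 N at the end of every move.
- **Detector misses:** The networks gave a few false or missing detections: wrong tube and nut labels, one missed pan, and a low-confidence "pliers" on the torch. I judged these by the pictures and ignored them.

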